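# Sweep the broken ware off the dressing bed

## Robot

A 6-joint arm with a two-finger parallel gripper is mounted at the origin on the work surface. World frame = base frame: x ahead of the robot, y to its left, z up, the work surface at z = 0. Lengths are in m, angles in rad, forces in N, time in s.
With the tool pointing down it reaches from about 0.35 to 0.975 m from the base axis. Payload 4.9 kg.
Tool frame: the origin (TCP) lies at the very end of the fingers, on their centre line; the grasp point (between the pads) lies 19 mm behind it; z points along the fingers, y is the line along which they close (so a half turn about z gives the same grasp; the last joint's range is limited). The gripper opens to 85 mm and grips with 20 to 120 N. Pads are 22 mm wide; open, the fingers measure 114 mm over their backs; the gripper's body (76 mm by 85 mm) begins 54 mm behind the grasp point. The pads swing forward as they close: fully open they stand 13 mm farther back than shut.
Start: joints at [-1.319, 0.053, 1.613, -0, 1.476, -0.119], TCP at [0.226, -0.583, 0.231] pointing down, gripper open.
Joint ranges: [-3.01, 3.01], [-1.01, 2.22], [0.06, 2.58], [-1.02, 4.17], [0.09, 2.62], [-3.14, 3.14]. Speed limits (rad/s): [2.57, 2.57, 3.14, 3.14, 3.14, 3.14].

## Interface

Orientations are given as a rotation vector (axis times angle).
In Python, from station import get_obs, get_image, get_calibration, finish_job gives the robot as it stands.
- The arm moves only by the tool servo_tool, never from a script. Its argument "increments" is a list of rows, each a list of 5 numbers: the opening, from 0 (shut) to 1 (fully open), then the shift along the tool's x, y, z in mm, then the turn about the tool's z in degrees. In form: [[jaw, tx, ty, tz, spin], ...]. A call has 1 to 12 rows; each row shifts and turns the commanded pose from where the row before left it, along the tool's axes as they then stand; what a row does not reach is not made up. A row lasts 1/8 s, in which the tool goes at most 62.5 mm and 10.7 degrees, less where a joint would pass 70% of its speed; a pose out of reach is approached as far as the arm can. A call is refused whole if a number of a shift passes 62.5 or a number of a turn 10.7, either way. A call with a gripper value outside its range is refused whole. The fingers move at their own pace and stop on an object; "force" is the grip in N (left out, the last holds). Time passes only in rows, so rows that do not move let the fingers close. It gives the time, the measured TCP pose, the force, the opening and the grip force at its end, in the units of the state.
- get_obs(): the state, without advancing time (a new reading comes with each control period).
- get_image(name): name is "scene" or "side" or "wrist"; returns the picture (480x640x3 uint8, red, green, blue); there is no depth.
- get_calibration(name): a dict with "fx", "fy", "cx", "cy" (pixels), "R" (3x3) and "t" (3): a world point X has camera coordinates R X + t; the wrist camera has in their place "mount" (4x4, takes a point from camera to tool coordinates, whose origin is the TCP and whose axes are the flange's). Camera axes: x right, y down, z forward; pixel columns grow to the right and rows downward; lengths in m; the calibration is good to about 2 mm. A picture is of the moment at which its call begins: read the wrist's pose just before it. get_calibration takes no time and is no camera call.
- finish_job(): hands the job in; it is judged then, once.
The state is a dict: "t": time; "q": joint angles; "dq": joint speeds; "effort": joint torques, N m; "tool_pos": TCP position; "tool_rot": TCP orientation; "contact_force": force on the tool from outside, world axes, zero at the start; "wrist_torque": the same for the moment, N m; "opening": finger opening in m; "grip_force": force on a finger pad.
Only numpy, scipy, OpenCV 4.12 (cv2) and the standard library are available. Lean on these libraries where they do the work, as an engineer would, in place of code of your own. Each camera call takes 0.05 s, during which the arm holds its last target. There are 200 camera calls.

## Task

Take the bench brush from its sloped rest, press its bristles flat and firmly, but not hard, on the bed beside the crate of good vases, behind the broken pieces, and sweep all three pieces along the bed into the empty crate at its other end. Use only the brush on the pieces, touch neither the crate of good vases nor the loose things standing around, and finally lay the brush back in its rest as it was, handle up the slope.

Things in the scene. Friction and masses are not known exactly. Their poses are not given: they have to be found in the camera images.
- bed: Raised grey bed with a flat steel deck, fixed. Origin on its foot under the deck's centre, z up. Deck top 80 mm above the origin, 280 mm along y by 168 mm along x between two fences (15 mm thick, 18 mm high, centred at x = +-91 mm). Both ends, y = +-140 mm, are open with a crate against each.
- scrap_crate: Empty slatted timber crate, fixed against either end of the bed. Origin under its centre, axes parallel to the bed's, 201 mm along the bed's y from its centre. Inside 175 mm along x by 103 mm along y, floor 14 mm above the origin; end walls 68 mm high (lower than the deck), side walls 93 mm.
- ware_crate: The same crate holding six small intact biscuit vases (up to 90 mm above the origin), fixed against the other end of the bed. Origin under its centre.
- brush: Wooden brush back 202 x 26 (y) x 28 (z) mm, from x = -112 (handle end) to +90 (nose). Origin in its underside over the middle of the bristles, z away from them. Dark bristle strip 120 x 22 mm, x = +-60, worn and set in by an unknown amount: its ends lie 30 to 46 mm below the origin (feel for the deck) and give 1 mm per 4.5 N, at most 4 mm. 0.26 kg. Grasp across the back above the bristles.
- brush_rest: Wooden brush rest, fixed: two saddles (36 mm wide inside, sides 12 mm high) on a slope of 0.45 rad that descends to its +x, with a stop at the low end. Origin under its base's centre, z up. Brush home: nose down at the stop, handle up. Saddles 75 mm below and 85 mm above the seat along the slope; the brush's middle is free for the fingers.
- rest_seat (a point): Point of the rest, 85 mm above its origin, at which the brush's origin lies when the brush is home; the brush is then turned as the rest in yaw and pitched nose down by 0.45 rad.
- shard_wall: Flat pinkish piece of broken vase wall, about 64 x 44 mm, 13 mm thick. Origin at the middle of its underside.
- shard_neck: Half of a broken vase neck, lying like an arch, about 62 x 46 mm, 16 mm high. Origin at the middle of its underside.
- shard_foot: Chunky pinkish piece of a vase foot, about 62 x 42 mm, 22 mm high. Origin at the middle of its underside.
- vase: Bystander: loose upright pink vase, 86 mm wide, 122 mm tall, origin under its centre.
- plaster_bat: Bystander: loose plaster disc 90 mm wide, 18 mm thick, lying flat, origin under its centre.
- kiln_prop: Bystander: loose upright fired-clay spool 48 mm wide, 60 mm tall, origin under its centre.
Mind the look-alikes: they are no part of the job. What is shaped like the shard_foot but red or yellow is not meant. There is more than one size of the brush; the one meant has the size given above.

How it is judged:
On the way, in this order (a step that is already met when the one before it is completed fails the run):
1. the brush, level, is pressed on the deck with more than 4 N at the end beside the good vases, behind the pieces (contact force between brush and bed above 4 N and angle between brush's own z axis and vertical below 0.15 rad and horizontal distance between brush and scrap_crate above 0.27 m), for 0.15 s.
2. all three pieces lie in the scrap crate (x of shard_wall in the frame of scrap_crate between -0.088 and 0.088 m and y of shard_wall in the frame of scrap_crate between -0.056 and 0.056 m and z of each of shard_wall, shard_neck, shard_foot in the frame of scrap_crate below 0.075 m and x of shard_neck in the frame of scrap_crate between -0.088 and 0.088 m and y of shard_neck in the frame of scrap_crate between -0.056 and 0.056 m and x of shard_foot in the frame of scrap_crate between -0.088 and 0.088 m and y of shard_foot in the frame of scrap_crate between -0.056 and 0.056 m), for 0.2 s.
3. the brush lies in its rest, handle up the slope (distance between brush and rest_seat below 0.016 m and angle between the y axis of brush and the y axis of brush_rest, either way round below 0.15 rad and angle between brush's own x axis and vertical above 1.921 rad and angle between brush's own z axis and vertical below 0.6 rad), for 0.2 s.
At the end, for the whole second after the job is handed in: All three pieces lie at rest in the scrap crate, their origins inside its walls and less than 75 mm above its underside; the brush lies at rest in its rest, its origin within 16 mm of the seat point, within 0.15 rad of the rest's yaw, nose down the slope and bristles below (all of step 2 and all of step 3 and linear speed of each of shard_wall, shard_neck, shard_foot, brush below 0.02 m/s); the robot touches nothing.
It fails at once if the brush is pressed on the bed with more than 30 N (contact force between brush and bed above 30 N).
It fails at once if the fingers touch a broken piece (contact force between the fingers and shard_wall above 0.5 N or contact force between the fingers and shard_neck above 0.5 N or contact force between the fingers and shard_foot above 0.5 N).
It fails at once if anything touches the crate of good vases with more than 2 N (contact force between anything else and ware_crate above 2 N).
It fails at once if the vase, the plaster bat or the kiln prop is moved by more than 20 mm or tipped (distance of any of vase, plaster_bat, kiln_prop from where it was at the start of the episode above 0.02 m or angle between any of vase, kiln_prop's own z axis and vertical above 0.3 rad).
It also fails if it takes over 64 s, if anything falls off the work surface, if the arm or the gripper's body presses on something with over 40 N, if the wrist force passes 120 N, or if a joint passes its speed limit or range.

## Working session

There is one attempt and no reset: what is moved stays moved. The work goes in short steps, Python scripts to look and compute and a tool call to move; the robot and the scene stay as the last step left them, time stands still between calls to the robot, and variables do not carry over. Pictures are saved under pics/ and viewed, at most 10 in all, crops included, and the job is handed in when it is done.

Besides the shell and the picture viewer there is one more tool, called after "Request:" as name([rows], argument=value, ...), one row to a line, values as JSON. servo_tool: Moves the arm, as the interface text tells. Its arguments: {"type":"object","properties":{"increments":{"type":"array"},"force":{"type":"number"}},"required":["increments"]}

```bash
mkdir -p pics; ls; python3 - <<'E'
from station import *
import cv2
print(get_obs())
for n in("scene","side"):
    cv2.imwrite(f"pics/{n}0.png",get_image(n)[:,:,::-1]); print(n,get_calibration(n))
print(get_calibration("wrist"))
E
```

```text
pics
{'t': 0.0, 'q': array([-1.31895887e+00,  5.33473003e-02,  1.61427603e+00,  3.61324635e-05,
        1.47600842e+00, -1.19045283e-01]), 'dq': array([0.00147409, 0.00021832, 0.00086248, 0.00056644, 0.00083951,
       0.00126971]), 'effort': array([ 1.22543795e-03, -3.93689311e+01, -3.70169914e+01, -1.00029918e-04,
        7.14125839e-03, -1.47912264e-06]), 'tool_pos': array([ 0.2263527 , -0.5819101 ,  0.23007968]), 'tool_rot': array([-3.08572887e+00, -5.78867058e-01,  1.56037396e-04]), 'contact_force': array([0.22081462, 0.22112489, 0.16691315]), 'wrist_torque': array([-0.01467405,  0.02000904,  0.04891164]), 'grip_force': 0.0, 'opening': 0.08561722387037315}
scene {'fx': 488.3476581722549, 'fy': 488.3476581722549, 'cx': 325.2387694656684, 'cy': 238.18886790791316, 'R': array([[-0.86366696,  0.50391656, -0.01214418],
       [ 0.43829775,  0.73886742, -0.51183006],
       [-0.2489467 , -0.44737348, -0.85900088]]), 't': array([ 0.58792042, -0.13270308,  1.32499244])}
side {'fx': 470.8450523499836, 'fy': 470.8450523499836, 'cx': 325.2174720265753, 'cy': 243.22235214334756, 'R': array([[ 0.97563213, -0.21900435, -0.01338049],
       [-0.12425107, -0.50119894, -0.85636516],
       [ 0.1808414 ,  0.83715991, -0.51619732]]), 't': array([-0.59882284,  0.07869799,  1.36071364])}
{'fx': 366.89338579270395, 'fy': 366.89338579270395, 'cx': 316.5329092325133, 'cy': 244.9566694798898, 'mount': array([[-4.00653050e-04, -9.57427273e-01, -2.88674307e-01,
         7.31317182e-02],
       [ 9.99999770e-01, -2.25649866e-04, -6.39508323e-04,
         4.41370943e-05],
       [ 5.47143391e-04, -2.88674497e-01,  9.57427144e-01,
        -1.43323792e-01],
       [ 0.00000000e+00,  0.00000000e+00,  0.00000000e+00,
         1.00000000e+00]])}
```

View pics/scene0.png

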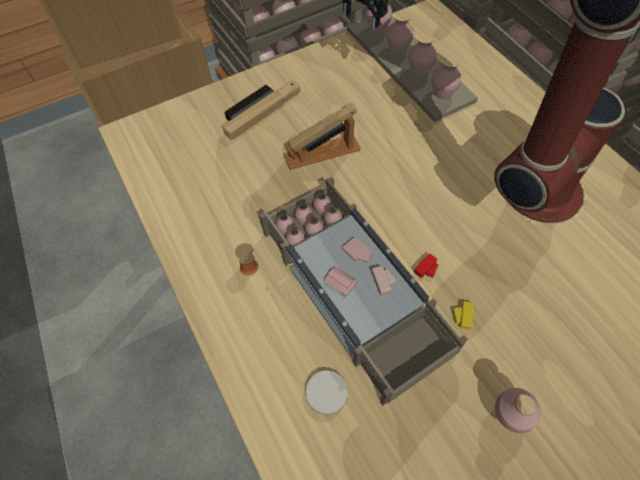

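View pics/side0.png

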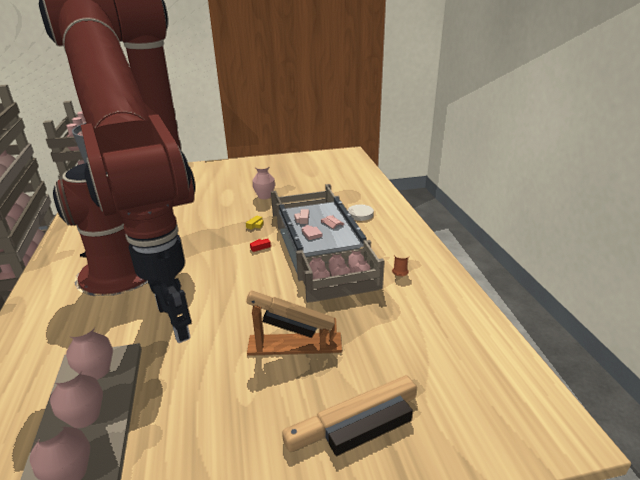

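Scene: the bed runs from the good vases (about 305,215) to the empty crate (410,350). The three shards are at (357,250), (340,281) and (383,280). The brush lies in its rest at (320,130), handle end towards (350,108). The bigger brush at (262,108) is the look-alike. I'll enlarge the key areas.

```bash
cat > h.py <<'E'
import numpy as np, cv2
from station import *
from scipy.spatial.transform import Rotation as Ro
def cam(n,obs=None):
    c=get_calibration(n); K=np.array([[c['fx'],0,c['cx']],[0,c['fy'],c['cy']],[0,0,1]])
    if 'R' in c: return K,np.array(c['R']),np.array(c['t'])
    T=np.eye(4);T[:3,:3]=Ro.from_rotvec(obs['tool_rot']).as_matrix();T[:3,3]=obs['tool_pos']
    W=np.linalg.inv(T@c['mount']); return K,W[:3,:3],W[:3,3]
def plane(c,uv,z):
    K,R,t=c; uv=np.atleast_2d(uv).astype(float)
    d=np.c_[uv,np.ones(len(uv))]@np.linalg.inv(K).T@R; o=-R.T@t
    return o+d*((z-o[2])/d[:,2])[:,None]
def tri(c1,u1,c2,u2):
    P=[c[0]@np.c_[c[1],c[2]] for c in(c1,c2)]
    X=cv2.triangulatePoints(P[0],P[1],np.array(u1,float).reshape(-1,2).T,np.array(u2,float).reshape(-1,2).T)
    return (X[:3]/X[3]).T
def proj(c,X):
    p=(np.atleast_2d(X)@c[1].T+c[2])@c[0].T; return p[:,:2]/p[:,2:]
E
python3 - <<'E'
from h import *
a=cv2.imread('pics/scene0.png');b=cv2.imread('pics/side0.png')
# rest / bed pairs
cr=cv2.resize(a[95:175,275:375],(400,320),interpolation=cv2.INTER_CUBIC)
cs=cv2.resize(b[285:365,240:350],(400,291),interpolation=cv2.INTER_CUBIC)
o=np.zeros((600,800,3),np.uint8)
o[:291,400:]=cs;o[:309,:400]=cr[:309]
o[309:600,:400]=cv2.resize(a[175:405,250:470],(400,291))
o[300:600,400:]=cv2.resize(b[180:300,265:425],(400,300))
cv2.imwrite('pics/c1.png',o)
cs=cam('scene')
for n,im in(('scene',a),('side',b)):
    c=cam(n);h=cv2.cvtColor(im,cv2.COLOR_BGR2HSV)
    y0,y1,x0,x1=(180,400,255,470) if n=='scene' else(185,290,265,385)
    m=np.zeros(h.shape[:2],np.uint8)
    pk=cv2.inRange(h,(0,40,140),(12,130,255))|cv2.inRange(h,(172,40,140),(180,130,255)); m[y0:y1,x0:x1]=pk[y0:y1,x0:x1]
    for k in cv2.findContours(m,0,2)[0]:
        if cv2.contourArea(k)>60:
            M=cv2.moments(k);u=(M['m10']/M['m00'],M['m01']/M['m00']);print(n,np.round(u,1),cv2.contourArea(k),plane(c,u,.09).round(3))
    print(n, im[300 if n=='scene' else 240,370 if n=='scene' else 345])
E
```

```text
scene [340.  280.7] 439.5 [[ 0.637 -0.007  0.09 ]]
scene [383.7 279. ] 341.0 [[0.551 0.039 0.09 ]]
scene [357.3 249.5] 357.0 [[ 0.561 -0.055  0.09 ]]
scene [295.8 238. ] 96.5 [[ 0.669 -0.156  0.09 ]]
scene [314.8 227.4] 85.0 [[ 0.616 -0.158  0.09 ]]
scene [284.4 223.7] 90.5 [[ 0.673 -0.205  0.09 ]]
scene [333.6 217.1] 86.0 [[ 0.562 -0.161  0.09 ]]
scene [303.3 213.6] 79.5 [[ 0.62  -0.207  0.09 ]]
scene [322.  203.4] 77.0 [[ 0.566 -0.21   0.09 ]]
scene [140 140 134]
side [356.1 261.4] 134.0 [[ 0.641 -0.25   0.09 ]]
side [310.8 230.4] 122.5 [[ 0.558 -0.061  0.09 ]]
side [330.7 220.7] 111.0 [[ 0.628 -0.018  0.09 ]]
side [302.4 214.1] 83.5 [[0.553 0.046 0.09 ]]
side [192 190 188]
```

View pics/c1.png

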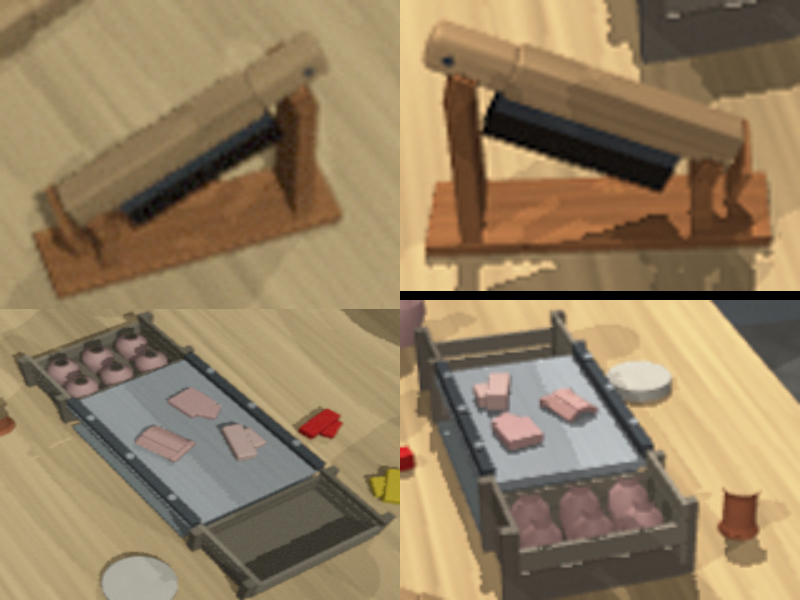

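The enlarged crops show the rest's base corners, the brush's bristles and both bed ends clearly. Next I'll compute the rest and bed poses.

```bash
python3 - <<'E'
from h import *
a=cv2.imread('pics/scene0.png');b=cv2.imread('pics/side0.png')
cs,cd=cam('scene'),cam('side')
S=lambda x,y:(275+x/4-.4,95+y/4-.4)
D=lambda x,y:(240+(x-400)/3.636-.4,285+y/3.636-.4)
print('base sc',plane(cs,[S(35,232),S(58,297),S(341,213)],.012).round(3))
print('base sd',plane(cd,[D(433,180),D(427,248),D(770,245),D(765,175)],.012).round(3))
print('dots',tri(cs,S(309,72),cd,D(447,62)).round(3))
print('nosetop',tri(cs,S(52,192),cd,D(745,125)).round(3))
# brown mask
for n,im,c,(x0,y0,x1,y1) in(('sc',a,cs,(275,95,375,175)),('sd',b,cd,(240,285,350,365))):
    h=cv2.cvtColor(im,cv2.COLOR_BGR2HSV)[y0:y1,x0:x1]
    bl=(h[...,2]<60).astype(np.uint8); k=max(cv2.findContours(bl,0,2)[0],key=cv2.contourArea)
    r=cv2.boxPoints(cv2.minAreaRect(k))+[x0,y0]; print(n,'bristle rect',r.round(1).tolist())
# deck
for n,im,c,(x0,y0,x1,y1) in(('sc',a,cs,(280,205,430,345)),('sd',b,cd,(265,185,400,265))):
    h=cv2.cvtColor(im,cv2.COLOR_BGR2HSV); m=np.zeros(h.shape[:2],np.uint8)
    mm=cv2.inRange(h,(95,10,110),(125,80,255)); m[y0:y1,x0:x1]=mm[y0:y1,x0:x1]
    m=cv2.morphologyEx(m,cv2.MORPH_OPEN,np.ones((3,3)))
    k=max(cv2.findContours(m,0,2)[0],key=cv2.contourArea)
    W=plane(c,cv2.convexHull(k)[:,0],.08)[:,:2].astype(np.float32)
    r=cv2.minAreaRect(W); print(n,'deck',r,cv2.boxPoints(r).round(3).tolist())
obs=get_obs()
E
```

```text
base sc [[ 0.547 -0.465  0.012]
 [ 0.56  -0.405  0.012]
 [ 0.351 -0.369  0.012]]
base sd [[ 0.346 -0.374  0.012]
 [ 0.337 -0.435  0.012]
 [ 0.543 -0.482  0.012]
 [ 0.555 -0.42   0.012]]
dots [[ 0.363 -0.402  0.126]]
nosetop [[ 0.539 -0.44   0.074]]
sc bristle rect [[304.5, 144.9], [346.0, 120.0], [352.0, 130.0], [310.5, 154.9]]
sd bristle rect [[261.7, 320.5], [265.7, 309.5], [315.6, 327.6], [311.6, 338.6]]Traceback (most recent call last):
  File "<stdin>", line 20, in <module>
ValueError: max() iterable argument is empty
```

Request:
servo_tool([
  [1,0,0,-17,8.2],
  [1,0,0,-17,8.2],
  [1,0,0,-18,8.2],
  [1,0,0,-18,8.2],
  [1,46,-50,0,0],
  [1,46,-50,0,0],
  [1,46,-50,0,0],
  [1,47,-50,0,0],
  [1,0,0,0,0],
  [1,0,0,0,0],
])

```text
t: 1.35
tool_pos: [0.4293, -0.4366, 0.3008]
tool_rot: [-3.125, 0.315, 0.002]
contact_force: [-0.4, 0.1, -0.3]
opening: 0.0853
grip_force: 0.0
```

```bash
python3 - <<'E'
from h import *
import pickle
o=get_obs(); im=get_image('wrist'); cv2.imwrite('pics/w1.png',im[:,:,::-1]); pickle.dump(o,open('w1.pkl','wb'))
print(o['t'],o['tool_pos'],Ro.from_rotvec(o['tool_rot']).as_matrix().round(3).tolist())
a=cv2.imread('pics/scene0.png');print(a[300,340:400:8].tolist(),a[240:330:10,340].tolist())
E
```

```text
1.35 [ 0.42926978 -0.43664285  0.30076226] [[0.98, -0.2, -0.001], [-0.2, -0.98, 0.0], [-0.001, -0.0, -1.0]]
[[151, 151, 145], [150, 150, 146], [150, 152, 144], [131, 130, 125], [135, 137, 130], [132, 134, 127], [137, 137, 132], [134, 134, 129]] [[136, 136, 129], [134, 134, 129], [133, 135, 127], [123, 128, 146], [131, 141, 171], [128, 137, 165], [151, 151, 145], [152, 153, 145], [76, 74, 65]]
```

View pics/w1.png

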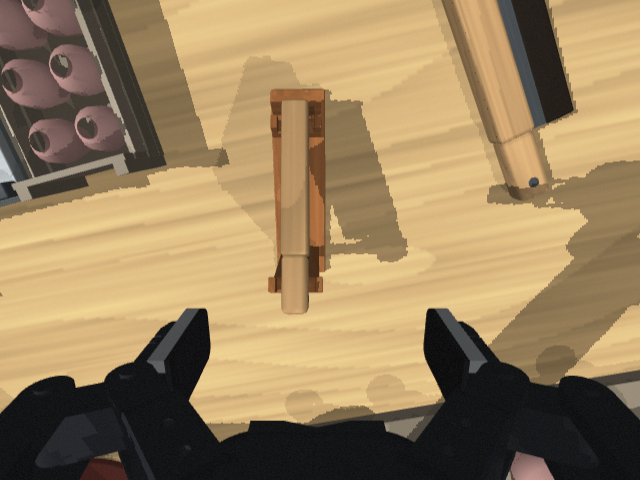

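The wrist view shows the brush along image column 295, from its nose at row 100 to the handle end at row 314. It is well aligned with the tool's x. The rest's base lies at columns 271–326.

```bash
python3 - <<'E'
from h import *
import pickle
o=pickle.load(open('w1.pkl','rb')); c=cam('wrist',o); T=Ro.from_rotvec(o['tool_rot']).as_matrix();p=o['tool_pos']
for n,uv,z in(('nose',(294.7,100),.071),('neckjoint top',(295,255),.085+.435*.055+.025),('handle',(295,313),.155),('handleL',(282,300),.155),('handleR',(308,300),.155),
  ('noseL',(281,101),.071),('noseR',(309,101),.071),('baseNL',(271,90),.03),('baseNR',(326,90),.03),('baseHL',(268.5,291),.01),('baseHR',(323,291),.01)):
    X=plane(c,uv,z)[0]; print(n,X.round(4),'tool',((X-p)@T*1000).round(1))
a=cv2.imread('pics/scene0.png').astype(int);b=cv2.imread('pics/side0.png').astype(int)
for n,im,c,(x0,y0,x1,y1) in(('sc',a,cam('scene'),(280,205,430,345)),('sd',b,cam('side'),(265,185,400,265))):
    m=np.zeros(im.shape[:2],np.uint8)
    mm=((im[...,0]>=im[...,2])&(im[...,0]>115)&(im[...,0]-im[...,2]<30)).astype(np.uint8); m[y0:y1,x0:x1]=mm[y0:y1,x0:x1]
    m=cv2.morphologyEx(m,cv2.MORPH_OPEN,np.ones((5,5)))
    k=max(cv2.findContours(m,0,2)[0],key=cv2.contourArea)
    W=plane(c,cv2.convexHull(k)[:,0],.08)[:,:2].astype(np.float32)
    r=cv2.minAreaRect(W); print(n,'deck',r,cv2.boxPoints(r).round(3).tolist())
E
```

```text
nose [ 0.5353 -0.4372  0.071 ] tool [104.3 -20.7 229.7]
neckjoint top [ 0.4038 -0.4119  0.1339] tool [-29.8 -19.1 166.9]
handle [ 0.3583 -0.403   0.155 ] tool [-76.1 -18.7 145.8]
handleL [ 0.3727 -0.3947  0.155 ] tool [-63.6 -29.7 145.8]
handleR [ 0.3682 -0.4167  0.155 ] tool [-63.6  -7.3 145.8]
noseL [ 0.5371 -0.4242  0.071 ] tool [103.4 -33.7 229.7]
noseR [ 0.5318 -0.4503  0.071 ] tool [103.4  -7.1 229.6]
baseNL [ 0.5536 -0.4134  0.03  ] tool [117.5 -47.6 270.6]
baseNR [ 0.5421 -0.4697  0.03  ] tool [117.4   9.9 270.6]
baseHL [ 0.3241 -0.3521  0.01  ] tool [-119.7  -61.8  290.9]
baseHR [ 0.3101 -0.4207  0.01  ] tool [-119.7    8.2  290.9]
sc deck ((0.5955183506011963, -0.0067301541566848755), (0.1654900759458542, 0.2800171375274658), 2.7389097213745117) [[0.5059999823570251, 0.1289999932050705], [0.5199999809265137, -0.1509999930858612], [0.6850000023841858, -0.14300000667572021], [0.6710000038146973, 0.13699999451637268]]
sd deck ((0.5962944626808167, -0.017416536808013916), (0.16226807236671448, 0.2783592641353607), 2.0638935565948486) [[0.5099999904632568, 0.11900000274181366], [0.5199999809265137, -0.1589999943971634], [0.6819999814033508, -0.15399999916553497], [0.671999990940094, 0.125]]
```

Request:
servo_tool([
  [1,20,-20,40,-0.6],
  [1,0,0,50,0],
  [1,0,0,50,0],
  [1,0,0,40,0],
  [1,0,0,0,0],
  [1,0,0,0,0],
])

```text
t: 2.15
tool_pos: [0.4531, -0.4227, 0.1232]
tool_rot: [3.125, -0.302, 0.003]
contact_force: [-0.2, -0.7, 0.6]
opening: 0.0854
grip_force: 0.0
```

```bash
python3 - <<'E'
from h import *
o=get_obs(); print(o['tool_pos'],Ro.from_rotvec(o['tool_rot']).as_matrix()[:2,0])
T=Ro.from_rotvec(o['tool_rot']).as_matrix()
print(((np.array([.4526,-.4213,.080])-o['tool_pos'])@T*1000).round(1))
im=get_image('wrist'); h=cv2.cvtColor(im[:,:,::-1].copy(),cv2.COLOR_BGR2HSV); cv2.imwrite('pics/w2.png',im[:,:,::-1])
E
```

```text
[ 0.45311442 -0.42274656  0.12324919] [ 0.98146521 -0.19163021]
[-0.9 -1.4 43.2]
```

View pics/w2.png

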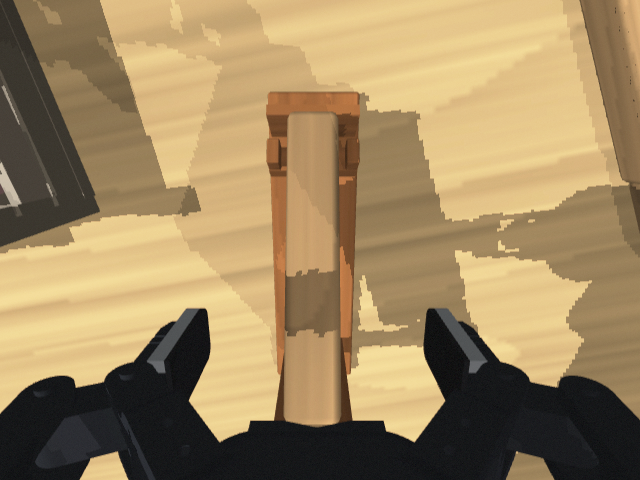

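The brush sits centred between the fingers, with its nose against the stop (row 113). I'll descend and close.

Request:
servo_tool([
  [1,-1,-2,22,0],
  [1,0,0,21,0],
  [1,0,0,0,0],
  [0,0,0,0,0],
  [0,0,0,0,0],
  [0,0,0,0,0],
  [0,0,0,0,0],
  [0,0,0,0,0],
  [0,0,0,0,0],
], force=25)

```text
t: 3.32
tool_pos: [0.453, -0.4195, 0.0791]
tool_rot: [3.126, -0.3, 0.002]
contact_force: [1.2, -1.0, 3.6]
opening: 0.0259
grip_force: 29.2
```

Request:
servo_tool([
  [0,0,0,-5,0],
  [0,0,0,-15,0],
  [0,0,0,-30,0],
  [0,0,0,-45,0],
  [0,0,0,-45,0],
  [0,0,0,-45,0],
  [0,0,0,-30,0],
  [0,0,0,0,0],
  [0,0,0,0,0],
  [0,0,0,0,0],
])

```text
t: 4.58
tool_pos: [0.4518, -0.4181, 0.2903]
tool_rot: [-3.124, 0.3, 0.005]
contact_force: [-0.1, -0.5, -3.2]
opening: 0.0254
grip_force: 28.5
```

```bash
python3 - <<'E'
from h import *
import pickle
o=get_obs(); print(o['tool_pos'],o['contact_force'],o['wrist_torque'],o['opening'])
pickle.dump(o,open('w3.pkl','wb'))
a=get_image('wrist')[:,:,::-1];b=get_image('side')[:,:,::-1]; cv2.imwrite('pics/w3.png',a);cv2.imwrite('pics/s3.png',b)
cv2.imwrite('pics/w3c.png',np.hstack([cv2.resize(a,(400,300)),cv2.resize(b[140:380,180:500],(400,300))]))
E
```

```text
[ 0.45182023 -0.41810797  0.29032991] [-0.13730116 -0.52657841 -3.18867994] [-0.00465316 -0.04961342  0.01807363] 0.02539908877062454
```

View pics/w3c.png

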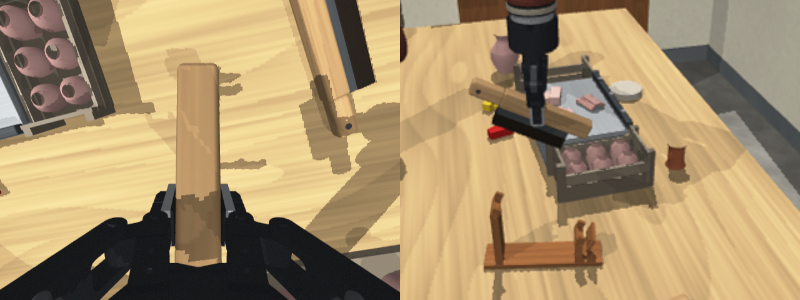

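The brush is held at its 0.45 rad pitch, and the tool can't tilt. So I'll level it in the grip on open table, with the nose end of the bristles on the table and a drag toward the handle side. That also measures the bristle length.

Request:
servo_tool([
  [0,0,0,0,-6.8],
  [0,0,0,0,-6.8],
  [0,-12,-30,0,0],
  [0,-15,-60,0,0],
  [0,-18,-60,0,0],
  [0,0,0,50,0],
  [0,0,0,55,0],
  [0,0,0,55,0],
  [0,0,0,40,0],
  [0,0,0,10,0],
  [0,0,0,0,0],
  [0,0,0,0,0],
])

```text
t: 6.18
tool_pos: [0.4021, -0.2726, 0.0858]
tool_rot: [3.138, 0.073, 0.005]
contact_force: [0.4, 0.0, -3.2]
opening: 0.0253
grip_force: 28.4
```

Request:
servo_tool([
  [0,0,0,6,0],
  [0,0,0,6,0],
  [0,0,0,4,0],
  [0,0,0,0,0],
])

```text
t: 6.68
tool_pos: [0.4004, -0.271, 0.0667]
tool_rot: [-3.14, -0.073, 0.001]
contact_force: [0.2, 0.4, -3.4]
opening: 0.0256
grip_force: 28.5
```

Request:
servo_tool([
  [0,0,0,3,0],
  [0,0,0,3,0],
  [0,0,0,0,0],
])

```text
t: 7.05
tool_pos: [0.4005, -0.2711, 0.0609]
tool_rot: [-3.14, -0.072, 0.001]
contact_force: [0.2, -0.4, -2.2]
opening: 0.0255
grip_force: 28.5
```

Request:
servo_tool([
  [0,0,0,3,0],
  [0,0,0,2,0],
  [0,0,0,0,0],
])

```text
t: 7.42
tool_pos: [0.4005, -0.2712, 0.056]
tool_rot: [-3.14, -0.072, 0.001]
contact_force: [-0.9, -0.0, -2.6]
opening: 0.0261
grip_force: 28.5
```

Request:
servo_tool([
  [0,-6,0,2,0],
  [0,-6,0,2,0],
  [0,-6,0,2,0],
  [0,0,0,0,0],
])

```text
t: 7.92
tool_pos: [0.3822, -0.2722, 0.0503]
tool_rot: [3.141, 0.072, -0.0]
contact_force: [-0.1, -0.0, -1.5]
opening: 0.0257
grip_force: 28.6
```

Request:
servo_tool([
  [0,-6,0,2,0],
  [0,-6,0,2,0],
  [0,0,0,0,0],
])

```text
t: 8.3
tool_pos: [0.371, -0.2734, 0.0471]
tool_rot: [3.139, 0.072, 0.002]
contact_force: [0.8, -0.7, 2.0]
opening: 0.0254
grip_force: 29.0
```

```bash
python3 - <<'E'
from h import *
o=get_obs(); print(o['tool_pos'],o['contact_force'],o['wrist_torque'])
b=get_image('side')[:,:,::-1];cv2.imwrite('pics/s4.png',b)
a=get_image('scene')[:,:,::-1];cv2.imwrite('pics/a4.png',a)
c=cam('side');x,y=proj(c,o['tool_pos'])[0].astype(int);print(x,y)
c=cam('scene');u,v=proj(c,o['tool_pos'])[0].astype(int);print(u,v)
cv2.imwrite('pics/s4c.png',np.hstack([cv2.resize(b[y-60:y+60,x-80:x+80],(400,300)),cv2.resize(a[v-60:v+60,u-80:u+80],(400,300))]))
E
```

```text
[ 0.37098636 -0.27342069  0.04707534] [ 0.76593954 -0.66559746  2.03286178] [-0.0821131  -0.32934133 -0.03046404]
254 295
373 165
```

View pics/s4c.png

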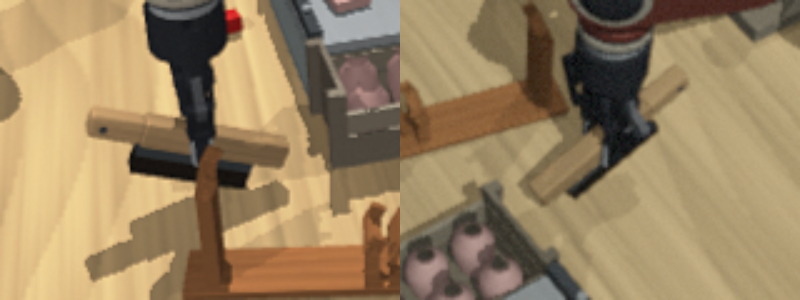

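Request:
servo_tool([
  [0,-6,0,2,0],
  [0,-6,0,1.5,0],
  [0,0,0,0,0],
])

```text
t: 8.78
tool_pos: [0.3579, -0.2731, 0.0424]
tool_rot: [-3.14, -0.072, 0.002]
contact_force: [-1.0, -0.9, 2.5]
opening: 0.026
grip_force: 28.5
```

```bash
cat > pitch.py <<'E'
from h import *
# brush pitch from the bristle strip's long edge and tool yaw, in side view
def pitch(name='side'):
    o=get_obs();im=get_image(name)[:,:,::-1].copy();c=cam(name)
    T=Ro.from_rotvec(o['tool_rot']).as_matrix();P=o['tool_pos']
    x,y=proj(c,P)[0].astype(int);w=45
    h=cv2.cvtColor(im,cv2.COLOR_BGR2HSV)
    wood=cv2.inRange(h,(8,60,70),(30,255,255))
    out=[]
    # predicted images of bristle/back boundary for pitches
    for th in (0,.1,.2,.3,.45):
        d=T[:,0]*np.cos(th)+np.array([0,0,-np.sin(th)])
        a,b=proj(c,[P-.05*d,P+.05*d]);out.append((th,round(np.degrees(np.arctan2(*(b-a)[::-1])),1)))
    m=np.zeros(h.shape[:2],np.uint8);v=(h[...,2]<45)&(im.max(2).astype(int)-im.min(2)<22)
    m[y-30:y+45,x-60:x+70]=v[y-30:y+45,x-60:x+70]
    return o,im,m,(x,y),out
E
python3 - <<'E'
from pitch import *
o,im,m,(x,y),out=pitch()
print(o['tool_pos'],o['contact_force'],o['wrist_torque'],out)
cv2.imwrite('pics/s5.png',im)
# bottom edge of bristles: lowest dark pixel per column
for u in range(x-30,x+31,4):
    col=np.where(m[:,u])[0]; print(u-x,(col.min()-y,col.max()-y) if len(col) else None,end=' ')
E
```

```text
[ 0.35785634 -0.27307375  0.04241053] [-0.95544944 -0.86065441  2.47217908] [ 0.01021368 -0.21773873  0.00798406] [(0, np.float64(-9.7)), (0.1, np.float64(-5.2)), (0.2, np.float64(-0.5)), (0.3, np.float64(4.2)), (0.45, np.float64(11.5))]
-30 None -26 (np.int64(5), np.int64(7)) -22 (np.int64(5), np.int64(10)) -18 (np.int64(2), np.int64(10)) -14 (np.int64(5), np.int64(11)) -10 (np.int64(-30), np.int64(11)) -6 (np.int64(-30), np.int64(11)) -2 (np.int64(-30), np.int64(11)) 2 (np.int64(-30), np.int64(11)) 6 None 10 None 14 (np.int64(6), np.int64(12)) 18 (np.int64(6), np.int64(12)) 22 None 26 None 30 None
```

Request:
servo_tool([
  [0,-5,0,3,0],
  [0,-5,0,3,0],
  [0,-4,0,2,0],
  [0,0,0,0,0],
])

```text
t: 9.32
tool_pos: [0.344, -0.2737, 0.0343]
tool_rot: [-3.14, -0.072, 0.002]
contact_force: [-0.1, -0.8, 0.0]
opening: 0.0257
grip_force: 28.0
```

Request:
servo_tool([
  [0,-4,0,2,0],
  [0,-4,0,2,0],
  [0,0,0,0,0],
])

```text
t: 9.7
tool_pos: [0.3362, -0.2742, 0.0306]
tool_rot: [-3.141, -0.072, 0.001]
contact_force: [0.7, 0.3, 0.1]
opening: 0.0257
grip_force: 28.0
```

```bash
cat >> pitch.py <<'E'
def show():
    o,im,m,(x,y),out=pitch()
    print(o['t'],o['tool_pos'],o['contact_force'],o['wrist_torque'],[(a,float(b)) for a,b in out])
    pts=[]
    for u in range(x-40,x+41,3):
        col=np.where(m[y:,u])[0]
        if len(col): pts.append((u-x,int(col.max())))
    print(pts)
E
python3 -c "from pitch import *;show()"
```

```text
9.7 [ 0.33623882 -0.27424651  0.03057888] [0.69822013 0.31780882 0.05890867] [-0.01624332 -0.22544873 -0.00901629] [(0, -9.8), (0.1, -5.3), (0.2, -0.8), (0.3, 3.9), (0.45, 11.2)]
[(np.int64(-40), 3), (np.int64(-22), 9), (np.int64(-19), 14), (np.int64(-16), 14), (np.int64(-13), 13), (np.int64(-10), 13), (np.int64(-7), 13), (np.int64(-4), 12), (np.int64(-1), 12), (np.int64(2), 11), (np.int64(5), 11), (np.int64(8), 11), (np.int64(11), 7), (np.int64(23), 9)]
```

Request:
servo_tool([
  [0,-3,0,1.5,0],
  [0,0,0,0,0],
])

```text
t: 10.0
tool_pos: [0.3337, -0.2744, 0.0292]
tool_rot: [3.141, 0.072, -0.0]
contact_force: [1.6, -0.7, 0.3]
opening: 0.0255
grip_force: 27.9
```

Request:
servo_tool([
  [0,-2,0,1.5,0],
  [0,0,0,0,0],
])

```text
t: 10.25
tool_pos: [0.3317, -0.2745, 0.0277]
tool_rot: [-3.141, -0.072, 0.0]
contact_force: [1.3, -0.5, 0.9]
opening: 0.0256
grip_force: 28.0
```

```bash
python3 -c "from pitch import *;show()"
```

```text
10.25 [ 0.3316686  -0.27452626  0.02772894] [ 1.34494204 -0.52043388  0.87093845] [ 0.01335737 -0.48729119 -0.01251223] [(0, -9.9), (0.1, -5.4), (0.2, -0.8), (0.3, 3.8), (0.45, 11.0)]
[(np.int64(-19), 15), (np.int64(-16), 15), (np.int64(-13), 14), (np.int64(-10), 14), (np.int64(-7), 13), (np.int64(-4), 13), (np.int64(-1), 12), (np.int64(2), 12), (np.int64(5), 11), (np.int64(8), 10), (np.int64(11), 10), (np.int64(23), 7), (np.int64(26), 7)]
```

Request:
servo_tool([
  [0,0,0,1.5,0],
  [0,0,0,0,0],
])

```text
t: 10.55
tool_pos: [0.3317, -0.2746, 0.0266]
tool_rot: [-3.141, -0.073, 0.001]
contact_force: [-1.6, 1.2, 5.3]
opening: 0.0258
grip_force: 28.6
```

Request:
servo_tool([
  [0,0,0,1,0],
  [0,0,0,0,0],
  [0,0,0,0,0],
  [0,0,0,0,0],
], force=50)

```text
t: 11.05
tool_pos: [0.3317, -0.2746, 0.0261]
tool_rot: [-3.14, -0.073, 0.001]
contact_force: [-2.0, 1.8, 8.2]
opening: 0.025
grip_force: 55.3
```

Request:
servo_tool([
  [0,0,0,-30,0],
  [0,0,0,-60,0],
  [0,0,0,-60,0],
  [0,0,0,-50,0],
  [0,45,-20,-20,0],
  [0,50,-25,0,0],
  [0,50,-25,0,0],
  [0,50,-25,0,0],
  [0,50,-25,0,0],
  [0,30,-15,0,0],
  [0,0,0,0,0],
  [0,0,0,0,0],
])

```text
t: 12.55
tool_pos: [0.5991, -0.127, 0.2436]
tool_rot: [-3.14, -0.073, 0.006]
contact_force: [-0.3, -0.3, -3.0]
opening: 0.0253
grip_force: 53.8
```

```bash
python3 - <<'E'
from h import *
import pickle
o=get_obs(); a=get_image('wrist')[:,:,::-1];cv2.imwrite('pics/w6.png',a);pickle.dump(o,open('w6.pkl','wb'))
print(o['t'],o['tool_pos'],Ro.from_rotvec(o['tool_rot']).as_matrix()[:2,0])
E
```

```text
12.55 [ 0.59907286 -0.12704587  0.24355779] [0.99892539 0.04620093]
```

View pics/w6.png

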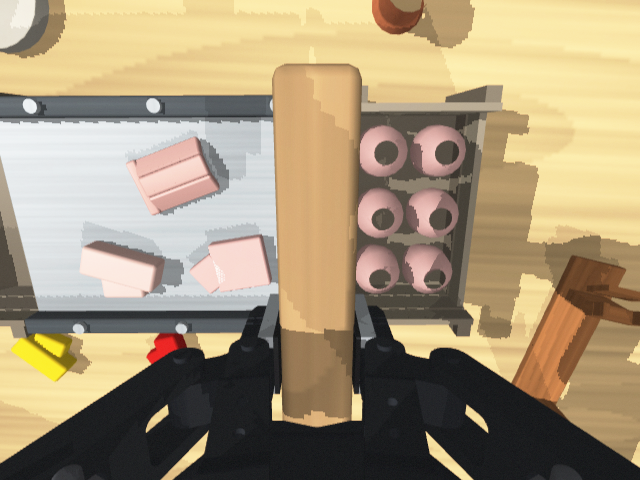

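The wrist view shows the rearmost piece's edge at (271,290). The fences are at rows 121 and 310, and the deck's scrap end runs from about (2,145) to (38,308).

```bash
python3 - <<'E'
from h import *
import pickle
o=pickle.load(open('w6.pkl','rb'));c=cam('wrist',o)
b0=np.array([.596,-.012]);th=.0465;B=np.array([[np.cos(th),-np.sin(th)],[np.sin(th),np.cos(th)]])
def f(n,uv,z):
    X=plane(c,uv,z)[0]; print(n,X.round(3),'bed',((X[:2]-b0)@B*1000).round(0))
f('scrap edge',(2,145),.08);f('scrap edge',(38,308),.08)
f('+fence',(60,121),.08);f('+fence',(260,121),.08);f('-fence',(60,309),.08);f('-fence',(200,309),.08)
f('shard R',(270,288),.095);f('shard R0',(272,288),.08);f('R low',(240,292),.08);f('L shard low',(110,297),.08);f('neck up',(195,140),.09);f('neck R',(218,190),.08)
f('ware end wall out',(465,330),.068);f('ware post top',(500,90),.093);f('vase row a',(386,150),.09);f('vase b',(448,150),.09)
E
```

```text
scrap edge [0.652 0.13  0.08 ] bed [ 62. 139.]
scrap edge [0.506 0.126 0.08 ] bed [-83. 142.]
+fence [0.672 0.08  0.08 ] bed [80. 88.]
+fence [ 0.68  -0.078  0.08 ] bed [ 80. -70.]
-fence [0.506 0.106 0.08 ] bed [-84. 122.]
-fence [ 0.512 -0.023  0.08 ] bed [-84.  -7.]
shard R [ 0.543 -0.089  0.095] bed [-57. -75.]
shard R0 [ 0.536 -0.089  0.08 ] bed [-63. -75.]
R low [ 0.531 -0.06   0.08 ] bed [-67. -45.]
L shard low [0.521 0.058 0.08 ] bed [-72.  74.]
neck up [ 0.663 -0.029  0.09 ] bed [ 66. -21.]
neck R [ 0.623 -0.043  0.08 ] bed [ 26. -33.]
ware end wall out [ 0.495 -0.277  0.068] bed [-113. -260.]
ware post top [ 0.709 -0.258  0.093] bed [ 102. -251.]
vase row a [ 0.662 -0.179  0.09 ] bed [  58. -169.]
vase b [ 0.665 -0.227  0.09 ] bed [  58. -218.]
```

Request:
servo_tool([
  [0,-4,0,40,0],
  [0,0,0,40,0],
  [0,0,0,30,0],
  [0,0,0,14,0],
  [0,0,0,0,0],
  [0,0,0,0,0],
])

```text
t: 13.35
tool_pos: [0.5973, -0.1278, 0.1233]
tool_rot: [3.14, 0.072, 0.005]
contact_force: [-0.5, -0.0, -3.4]
opening: 0.0251
grip_force: 53.9
```

Request:
servo_tool([
  [0,0,0,8,0],
  [0,0,0,6,0],
  [0,0,0,1.5,0],
  [0,0,0,0,0],
  [0,0,0,0,0],
])

```text
t: 13.98
tool_pos: [0.5964, -0.1272, 0.1063]
tool_rot: [3.141, 0.073, 0.0]
contact_force: [-2.4, 0.1, -0.1]
opening: 0.0254
grip_force: 54.4
```

```bash
python3 -c "from pitch import *;show()"
```

```text
13.975 [ 0.59642216 -0.12723412  0.1063088 ] [-2.39913413  0.0733061  -0.08584765] [ 0.00670607  0.12508178 -0.05436687] [(0, -8.5), (0.1, -3.4), (0.2, 1.9), (0.3, 7.3), (0.45, 15.8)]
[(np.int64(-34), 7), (np.int64(-31), 14), (np.int64(-19), 11), (np.int64(-16), 13), (np.int64(-13), 12), (np.int64(-10), 12), (np.int64(-7), 11), (np.int64(-4), 11), (np.int64(-1), 10), (np.int64(2), 10), (np.int64(5), 10), (np.int64(8), 9), (np.int64(11), 9), (np.int64(14), 8), (np.int64(17), 8), (np.int64(20), 7), (np.int64(29), 0), (np.int64(32), 5)]
```

Request:
servo_tool([
  [0,0,0,1.5,0],
  [0,0,0,0,0],
  [0,0,0,0,0],
  [0,0,0,0,0],
])

```text
t: 14.52
tool_pos: [0.5964, -0.1273, 0.105]
tool_rot: [3.14, 0.072, 0.001]
contact_force: [-4.7, 0.8, 4.5]
opening: 0.0252
grip_force: 54.9
```

Request:
servo_tool([
  [0,0,-5,0.5,0],
  [0,0,-10,0,0],
  [0,0,-10,0,0],
  [0,0,-10,0,0],
  [0,0,-10,0,0],
  [0,0,-10,0,0],
  [0,0,-10,0,0],
  [0,0,-10,0,0],
  [0,0,-5,0,0],
  [0,0,0,0,0],
])

```text
t: 15.78
tool_pos: [0.5936, -0.0468, 0.1049]
tool_rot: [3.14, 0.074, 0.004]
contact_force: [0.2, -2.6, 5.5]
opening: 0.0253
grip_force: 55.1
```

```bash
python3 - <<'E'
from pitch import *
show()
a=get_image('scene')[:,:,::-1];cv2.imwrite('pics/a7.png',a); w=get_image('wrist')[:,:,::-1];cv2.imwrite('pics/w7.png',w)
cv2.imwrite('pics/c7.png',np.hstack([cv2.resize(w,(400,300)),cv2.resize(a[190:400,230:510],(400,300))]))
E
```

```text
15.775 [ 0.59356419 -0.04680735  0.10487514] [ 0.2172505  -2.59765269  5.51089962] [-0.48390071 -0.33838988 -0.03180204] [(0, -8.3), (0.1, -3.1), (0.2, 2.2), (0.3, 7.7), (0.45, 16.3)]
[(np.int64(-31), 10), (np.int64(-25), 25), (np.int64(-16), 12), (np.int64(-13), 11), (np.int64(-10), 11), (np.int64(-7), 11), (np.int64(-4), 10), (np.int64(-1), 10), (np.int64(2), 9), (np.int64(5), 9), (np.int64(8), 8), (np.int64(11), 8), (np.int64(14), 8), (np.int64(17), 7), (np.int64(20), 7), (np.int64(29), 3), (np.int64(32), 7), (np.int64(35), 11), (np.int64(38), 15)]
```

View pics/c7.png

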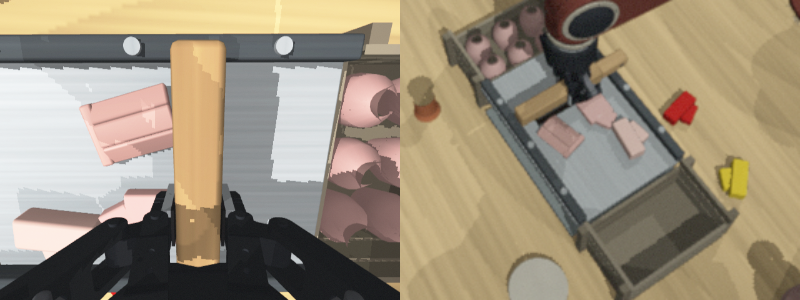

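The pieces are moving ahead of the level brush and the fingers stay clear of them. I'll continue the sweep.

Request:
servo_tool([
  [0,0,-8,0,0],
  [0,0,-10,0,0],
  [0,0,-10,0,0],
  [0,0,-10,0,0],
  [0,0,-10,0,0],
  [0,0,-10,0,0],
  [0,0,-10,0,0],
  [0,0,-10,0,0],
  [0,0,-10,0,0],
  [0,0,-7,0,0],
  [0,0,0,0,0],
])

```text
t: 17.3
tool_pos: [0.5892, 0.0483, 0.1049]
tool_rot: [3.14, 0.074, 0.005]
contact_force: [1.0, -2.0, 5.2]
opening: 0.0254
grip_force: 55.1
```

```bash
cat > shards.py <<'E'
from h import *
def shards(tag):
    b0=np.array([.594,-.012]);th=.0465;B=np.array([[np.cos(th),-np.sin(th)],[np.sin(th),np.cos(th)]])
    o=get_obs();a=get_image('scene')[:,:,::-1].copy();cv2.imwrite(f'pics/{tag}.png',a);c=cam('scene')
    print(o['t'],o['tool_pos'],((o['tool_pos'][:2]-b0)@B*1000).round())
    h=cv2.cvtColor(a,cv2.COLOR_BGR2HSV);m=cv2.inRange(h,(0,40,75),(12,130,255))|cv2.inRange(h,(172,40,75),(180,130,255))
    poly=proj(c,[np.r_[b0+B@[x,y],.09] for x,y in((-90,-130),(90,-130),(90,270),(-90,270))] if 0 else [np.r_[b0+B@np.array(p),.08] for p in((-.09,-.13),(.09,-.13),(.09,.26),(-.09,.26))])
    k=np.zeros_like(m);cv2.fillConvexPoly(k,poly.astype(np.int32),255)
    for q in cv2.findContours(m&k,0,2)[0]:
        if cv2.contourArea(q)>40:
            M=cv2.moments(q);u=(M['m10']/M['m00'],M['m01']/M['m00'])
            print(np.round(u),cv2.contourArea(q),*[(z,((plane(c,u,z)[0,:2]-b0)@B*1000).round()) for z in(.09,.03)])
E
python3 -c "from shards import *;shards('a8')
from pitch import *;show()"
```

```text
17.3 [0.58915926 0.04829297 0.10489835] [-2. 60.]
[421. 324.] 141.0 (0.09, array([-45., 182.])) (0.03, array([-68., 169.]))
[362. 319.] 540.5 (0.09, array([ 54., 103.])) (0.03, array([38., 86.]))
[393. 302.] 341.5 (0.09, array([-24., 110.])) (0.03, array([-45.,  93.]))
17.35 [0.58917421 0.04830458 0.10488009] [ 0.76844043 -2.10453292  5.13486859] [-0.34409412 -0.33907444 -0.05776123] [(0, -7.9), (0.1, -2.6), (0.2, 2.8), (0.3, 8.3), (0.45, 16.9)]
[(np.int64(-31), 6), (np.int64(-28), 13), (np.int64(-25), 21), (np.int64(-22), 28), (np.int64(-19), 35), (np.int64(-16), 41), (np.int64(-13), 11), (np.int64(-10), 10), (np.int64(-7), 10), (np.int64(-4), 10), (np.int64(-1), 9), (np.int64(2), 9), (np.int64(5), 8), (np.int64(8), 8), (np.int64(11), 8), (np.int64(14), 7), (np.int64(17), 7), (np.int64(20), 6), (np.int64(26), 1), (np.int64(29), 5), (np.int64(32), 9), (np.int64(35), 13), (np.int64(38), 18)]
```

Request:
servo_tool([
  [0,5,-3,0,0],
  [0,5,-5,0,0],
  [0,4,-8,0,0],
  [0,0,-10,0,0],
  [0,0,-10,0,0],
  [0,0,-10,0,0],
  [0,0,-10,0,0],
  [0,0,-6,0,0],
  [0,0,0,0,0],
])

```text
t: 18.52
tool_pos: [0.5999, 0.1113, 0.1048]
tool_rot: [-3.14, -0.074, -0.003]
contact_force: [-0.2, -1.0, 5.7]
opening: 0.0254
grip_force: 55.2
```

```bash
python3 -c "from shards import *;shards('a9')
from pitch import *;show()"
```

```text
18.525 [0.59989401 0.11130593 0.10479705] [ 12. 123.]
[386. 368.] 398.5 (0.09, array([ 74., 217.])) (0.03, array([ 59., 207.]))
[423. 341.] 836.5 (0.09, array([-25., 212.])) (0.03, array([-46., 201.]))
18.575 [0.59988086 0.1113096  0.10477679] [ 0.28801985 -2.59377505  6.17745083] [-0.15650837 -0.26107275 -0.01419092] [(0, -7.6), (0.1, -2.2), (0.2, 3.2), (0.3, 8.8), (0.45, 17.4)]
[(np.int64(-31), 13), (np.int64(-28), 1), (np.int64(-22), 34), (np.int64(-19), 40), (np.int64(-16), 9), (np.int64(-13), 42), (np.int64(-10), 10), (np.int64(-7), 10), (np.int64(-4), 9), (np.int64(-1), 9), (np.int64(2), 8), (np.int64(5), 8), (np.int64(8), 8), (np.int64(11), 7), (np.int64(14), 7), (np.int64(17), 7), (np.int64(20), 2), (np.int64(23), 4), (np.int64(26), 7), (np.int64(29), 12), (np.int64(32), 17), (np.int64(35), 21), (np.int64(38), 26)]
```

All three pieces are in the crate area. I'll lift and carry the brush back over the rest.

Request:
servo_tool([
  [0,0,5,-20,0],
  [0,0,0,-50,0],
  [0,0,0,-50,0],
  [0,0,0,-45,4.5],
  [0,0,0,0,4.5],
  [0,0,0,0,4.6],
  [0,-8,45,0,0],
  [0,-8,45,0,0],
  [0,-8,45,0,0],
  [0,-8,45,0,0],
  [0,-8,45,0,0],
  [0,0,0,0,0],
])

```text
t: 20.12
tool_pos: [0.5157, -0.1096, 0.2677]
tool_rot: [-3.126, 0.306, 0.005]
contact_force: [-0.0, 0.1, -4.1]
opening: 0.0255
grip_force: 53.8
```

```bash
python3 - <<'E'
from shards import *
shards('a10')
o=get_obs();T=Ro.from_rotvec(o['tool_rot']).as_matrix();yaw=np.arctan2(T[1,0],T[0,0]);print('spin deg',np.degrees(yaw+.191))
print(((np.array([.453-.004,-.4195+.001,.22])-o['tool_pos'])@T*1000).round(1),o['contact_force'])
E
```

```text
20.125 [ 0.51565547 -0.10957272  0.26771203] [-83. -94.]
[386. 368.] 397.0 (0.09, array([ 74., 217.])) (0.03, array([ 59., 206.]))
[423. 342.] 881.5 (0.09, array([-22., 215.])) (0.03, array([-42., 204.]))
spin deg -0.139531214553359
[ -6.3 317.4  47.4] [-0.28489645  1.02096318 -3.58190958]
```

Request:
servo_tool([
  [0,0,45,0,0],
  [0,0,45,0,0],
  [0,0,45,0,0],
  [0,0,45,0,0],
  [0,-2,45,0,0],
  [0,-2,45,0,0],
  [0,-2,35,0,0],
  [0,0,12,0,0],
  [0,0,0,0,0],
  [0,0,0,0,0],
], force=22)

```text
t: 21.42
tool_pos: [0.4521, -0.4166, 0.2686]
tool_rot: [-3.126, 0.297, 0.0]
contact_force: [0.5, -0.3, -3.2]
opening: 0.025
grip_force: 53.9
```

```bash
cat > tgt.py <<'E'
from h import *
o=get_obs();T=Ro.from_rotvec(o['tool_rot']).as_matrix();yaw=np.arctan2(T[1,0],T[0,0]);print(o['t'],o['tool_pos'],'yaw err deg',np.degrees(yaw+.191))
print(((np.array([.453-.004,-.4195+.001,.14])-o['tool_pos'])@T*1000).round(1),o['contact_force'],o['grip_force'])
E
python3 tgt.py; python3 -c "from pitch import *;show()"
```

```text
21.425 [ 0.4521003  -0.41660514  0.26857828] yaw err deg 0.08672695375320288
[ -2.7   2.6 128.6] [ 0.50632087 -0.29647257 -3.24850291] 53.882015347480774
21.425 [ 0.4521003  -0.41660514  0.26857828] [ 0.50632087 -0.29647257 -3.24850291] [-0.0528505   0.011665    0.00021039] [(0, -1.6), (0.1, 3.3), (0.2, 8.2), (0.3, 13.1), (0.45, 20.6)]
[(np.int64(-25), 15), (np.int64(-22), 15), (np.int64(-19), 15), (np.int64(-16), 15), (np.int64(-13), 15), (np.int64(-10), 15), (np.int64(-7), 15), (np.int64(-4), 15), (np.int64(-1), 15), (np.int64(2), 15), (np.int64(5), 15), (np.int64(8), 15), (np.int64(11), 15), (np.int64(14), 15), (np.int64(17), 15), (np.int64(20), 15), (np.int64(23), 15), (np.int64(26), 14), (np.int64(29), 14)]
```

Request:
servo_tool([
  [0,-3,2.5,40,0],
  [0,0,0,45,0],
  [0,0,0,35,0],
  [0,0,0,8,0],
  [0,0,0,0,0],
  [0,0,0,0,0],
])

```text
t: 22.22
tool_pos: [0.4491, -0.421, 0.1435]
tool_rot: [3.124, -0.299, 0.005]
contact_force: [-0.4, -0.1, -2.8]
opening: 0.0253
grip_force: 53.7
```

Request:
servo_tool([
  [0,0,0,5,0],
  [0,0,0,5,0],
  [0,0,0,5,0],
  [0,0,0,0,0],
])

```text
t: 22.72
tool_pos: [0.4476, -0.4196, 0.1248]
tool_rot: [-3.126, 0.3, 0.002]
contact_force: [0.4, 0.7, -3.5]
opening: 0.0254
grip_force: 53.7
```

```bash
python3 tgt.py; python3 -c "from pitch import *;show()"
```

```text
22.725 [ 0.44755526 -0.41961385  0.12482571] yaw err deg -0.019223612677843956
[  1.2  -1.4 -15.2] [ 0.38110848  0.68573167 -3.54360557] 53.73913049697876
22.725 [ 0.44755526 -0.41961385  0.12482571] [ 0.38110848  0.68573167 -3.54360557] [ 0.00534641 -0.03569595  0.05778609] [(0, -1.6), (0.1, 2.9), (0.2, 7.5), (0.3, 12.1), (0.45, 19.1)]
[(np.int64(-25), 13), (np.int64(-22), 13), (np.int64(-19), 13), (np.int64(-16), 13), (np.int64(-13), 13), (np.int64(-10), 13), (np.int64(-7), 13), (np.int64(-4), 13), (np.int64(-1), 13), (np.int64(2), 13), (np.int64(5), 13), (np.int64(8), 13), (np.int64(11), 13), (np.int64(14), 13), (np.int64(17), 12), (np.int64(20), 13), (np.int64(23), 12), (np.int64(26), 12)]
```

Request:
servo_tool([
  [0,0,0,4,0],
  [0,0,0,4,0],
  [0,0,0,4,0],
  [0,0,0,0,0],
])

```text
t: 23.28
tool_pos: [0.4485, -0.4204, 0.1148]
tool_rot: [3.126, -0.3, 0.002]
contact_force: [0.5, 0.7, 2.8]
opening: 0.0251
grip_force: 54.9
```

```bash
python3 tgt.py; python3 -c "from pitch import *;show()"
```

```text
23.275 [ 0.44848246 -0.42043622  0.11482755] yaw err deg -0.009304755281611558
[  0.2  -2.  -25.2] [0.47259597 0.73280949 2.82929378] 54.86402750015259
23.275 [ 0.44848246 -0.42043622  0.11482755] [0.47259597 0.73280949 2.82929378] [ 0.20643809  0.27878467 -0.05935939] [(0, -1.7), (0.1, 2.8), (0.2, 7.3), (0.3, 11.9), (0.45, 18.9)]
[(np.int64(-25), 12), (np.int64(-22), 12), (np.int64(-19), 12), (np.int64(-16), 12), (np.int64(-13), 12), (np.int64(-10), 12), (np.int64(-7), 12), (np.int64(-4), 12), (np.int64(-1), 12), (np.int64(2), 12), (np.int64(5), 13), (np.int64(8), 13), (np.int64(11), 13), (np.int64(14), 13), (np.int64(17), 13), (np.int64(20), 13), (np.int64(23), 13), (np.int64(26), 13)]
```

Request:
servo_tool([
  [0,0,0,4,0],
  [0,0,0,4,0],
  [0,0,0,4,0],
  [0,0,0,0,0],
])

```text
t: 23.82
tool_pos: [0.4487, -0.4203, 0.1017]
tool_rot: [3.126, -0.299, 0.003]
contact_force: [4.5, -1.2, 2.2]
opening: 0.025
grip_force: 56.0
```

Request:
servo_tool([
  [0,0,0,4,0],
  [0,0,0,4,0],
  [0,0,0,0,0],
])

```text
t: 24.2
tool_pos: [0.448, -0.4201, 0.0931]
tool_rot: [3.127, -0.3, 0.0]
contact_force: [4.0, -1.2, 1.8]
opening: 0.0256
grip_force: 57.0
```

```bash
python3 tgt.py; python3 -c "from pitch import *;show()"
```

```text
24.2 [ 0.44797276 -0.42011007  0.09309578] yaw err deg -0.0026692905240828604
[  0.7  -1.8 -46.9] [ 3.99784499 -1.20066083  1.79447551] 56.96510374546051
24.2 [ 0.44797276 -0.42011007  0.09309578] [ 3.99784499 -1.20066083  1.79447551] [-0.14073017 -0.27669007  0.01801744] [(0, -1.7), (0.1, 2.8), (0.2, 7.2), (0.3, 11.8), (0.45, 18.7)]
[(np.int64(-28), 8), (np.int64(-25), 8), (np.int64(-22), 9), (np.int64(-19), 10), (np.int64(-16), 10), (np.int64(-13), 11), (np.int64(-10), 11), (np.int64(-7), 12), (np.int64(-4), 13), (np.int64(-1), 13), (np.int64(2), 14), (np.int64(5), 15), (np.int64(8), 15), (np.int64(11), 16), (np.int64(14), 16), (np.int64(17), 17), (np.int64(20), 18)]
```

Request:
servo_tool([
  [0,0,0,4,0],
  [0,0,0,3,0],
  [0,0,0,0,0],
])

```text
t: 24.62
tool_pos: [0.447, -0.4198, 0.0859]
tool_rot: [-3.127, 0.3, 0.004]
contact_force: [-0.1, -1.7, 2.1]
opening: 0.0254
grip_force: 58.1
```

Request:
servo_tool([
  [0,1,0,3,0],
  [0,0,0,2,0],
  [0,0,0,0,0],
])

```text
t: 25.0
tool_pos: [0.4489, -0.4201, 0.0817]
tool_rot: [-3.127, 0.3, 0.0]
contact_force: [-0.4, -0.1, 3.1]
opening: 0.0254
grip_force: 58.6
```

```bash
python3 tgt.py; python3 -c "from pitch import *;show()"
```

```text
25.0 [ 0.44887054 -0.42012927  0.08166226] yaw err deg -0.013127983367448234
[ -0.2  -1.6 -58.3] [-0.39146473 -0.09023203  3.09796723] 58.57806086540222
25.0 [ 0.44887054 -0.42012927  0.08166226] [-0.39146473 -0.09023203  3.09796723] [0.06634544 0.61209394 0.02904372] [(0, -1.7), (0.1, 2.8), (0.2, 7.2), (0.3, 11.7), (0.45, 18.6)]
[(np.int64(-31), 4), (np.int64(-28), 5), (np.int64(-25), 6), (np.int64(-22), 7), (np.int64(-19), 8), (np.int64(-16), 9), (np.int64(-13), 10), (np.int64(-10), 11), (np.int64(-7), 12), (np.int64(-4), 13), (np.int64(-1), 14), (np.int64(2), 14), (np.int64(5), 15), (np.int64(8), 16), (np.int64(11), 17), (np.int64(14), 18), (np.int64(17), 19), (np.int64(20), 15)]
```

Request:
servo_tool([
  [0,2,0,1.5,0],
  [0,1,0,0.5,0],
  [0,0,0,0,0],
])

```text
t: 25.42
tool_pos: [0.4522, -0.4209, 0.08]
tool_rot: [3.127, -0.3, 0.001]
contact_force: [1.0, -0.3, 4.2]
opening: 0.0252
grip_force: 58.7
```

Request:
servo_tool([
  [0.4,0,0,0,0],
  [0.7,0,0,0,0],
  [1,0,0,0,0],
  [1,0,0,0,0],
  [1,0,0,0,0],
  [1,0,0,0,0],
  [1,0,0,0,0],
  [1,0,0,0,0],
])

```text
t: 26.42
tool_pos: [0.4519, -0.4208, 0.0798]
tool_rot: [-3.127, 0.3, -0.0]
contact_force: [0.9, 0.2, -0.8]
opening: 0.0855
grip_force: 0.0
```

Request:
servo_tool([
  [1,0,0,-15,0],
  [1,0,0,-30,0],
  [1,0,0,-50,0],
  [1,0,0,-60,0],
  [1,0,0,-60,0],
  [1,0,0,0,0],
  [1,0,0,0,0],
])

```text
t: 27.3
tool_pos: [0.4519, -0.4207, 0.2955]
tool_rot: [3.126, -0.3, 0.001]
contact_force: [0.0, 0.3, -0.6]
opening: 0.0852
grip_force: 0.0
```

```bash
python3 - <<'E'
from h import *
o=get_obs();w=get_image('wrist')[:,:,::-1];a=get_image('scene')[:,:,::-1];b=get_image('side')[:,:,::-1]
import pickle;pickle.dump(o,open('w11.pkl','wb'));print(o['t'],o['tool_pos'],o['contact_force'])
for n,i in(('w11',w),('a11',a),('b11',b)):cv2.imwrite(f'pics/{n}.png',i)
q=lambda i:cv2.resize(i,(400,300),interpolation=cv2.INTER_CUBIC)
cv2.imwrite('pics/c11.png',np.vstack([np.hstack([q(w),q(a[285:405,345:505])]),np.hstack([q(b[265:385,220:380]),q(b[150:270,240:400])])]))
E
```

```text
27.3 [ 0.45187102 -0.4207278   0.29553203] [ 0.03857591  0.26689987 -0.63336864]
```

View pics/c11.png

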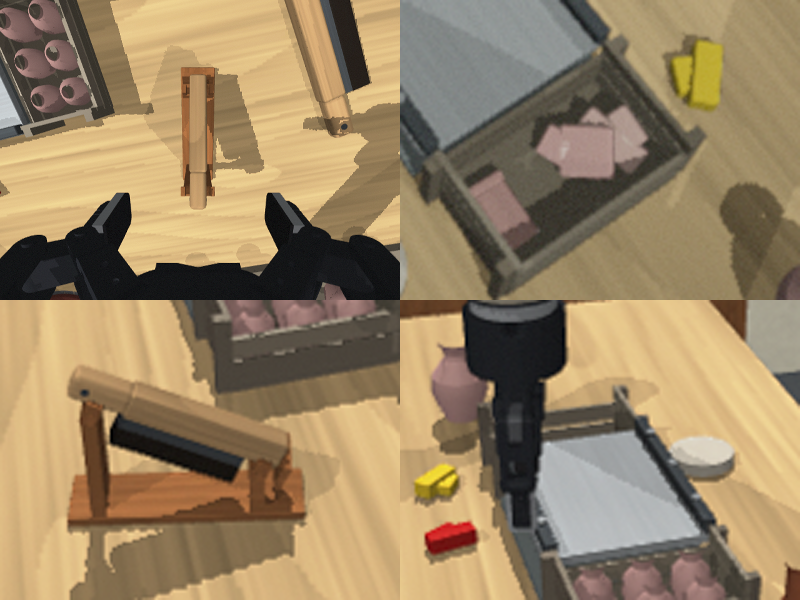

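The brush is home: its bristle strip in the side view is within 1–2 px of its starting place, and the nose is at the stop. All three pieces lie inside the scrap crate and the robot is clear.

```bash
python3 -c "from station import *;print(finish_job())"
```

```text
the job is handed in; nothing more can be done
None
```

The job is handed in at about 27 s, with no verdict shown; by the last pictures all three pieces lie in the scrap crate and the brush is back in its rest, handle up the slope.

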